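Wind the dental indexing table on to its stop and clamp it

TASK

Wind the crank wheel clockwise, as many turns as it takes, until the turntable with the dental model has advanced to its next division: its dog must bear firmly on the stop pin, which you feel as the crank going solid. Some 10 N at the handle is right; half of that is too slack, and twice that strains the drive. Then let go and swing the clamp lever clockwise until it is fully home, and leave everything, with the objects standing around undisturbed.

Things in the scene. Friction and masses are not known exactly. Their poses are not given: they have to be found in the camera images.
- unit: Heavy fixed indexing unit, grey base plate 160 mm (x) by 345 mm (y) by 22 mm high, reaching from y = -137 to +208 mm. Origin on the bench under the point between crank and turntable, z up. In its axes the crank axis is at (0, -85), the turntable axis at (0, +85), the lever pivot at (0, +180) mm. The crank stands on a gearbox 90 mm square.
- crank_axis (a point): Centre of the top face of the aluminium crank wheel (88 mm diameter, top 76 mm above the bench), on its upright axis; does not move. The wheel turns freely in either direction against a small drag (about 2 N at the handle). Clockwise seen from above drives the turntable forward. Worm gear: 20 crank turns to one turntable turn, so one crank turn is 18 degrees of turntable; 1.5 to 3.3 turns are needed. The gear is self-locking: released, the crank stays.
- crank_grip (a point): Centre of the upright black handle on the crank wheel: a cylinder of 16 mm diameter and 44 mm height standing on the wheel 32 mm from the crank axis; this point is half-way up it, 100 mm above the bench. The handle revolves freely on its own spindle, so a gripper that holds it need not turn while it carries it round the circle. Its start angle on the circle varies.
- turntable: Aluminium turntable, 116 mm diameter, 12 mm thick, carrying a plaster dental model (top 82 mm above the bench). Origin on its upright axis, 42 mm above the bench. Turns counter-clockwise seen from above when the crank is wound clockwise. A steel block on its rim, the dog (12 mm wide, 66 mm from the axis, top 52 mm above the bench), travels with it towards the stop pin.
- stop: Stop clamped to the graduated ring at the division to reach (varies). Origin on the turntable's axis; an upright pin (12 mm diameter, top 59 mm above the bench) 66 mm out along its x axis. When the dog meets the pin, resistance at the crank handle rises by about 3 N per mm of its path (the drive is a little elastic): 8 to 14 N along the path means it bears firmly, over 18 N strains the drive.
- lever_pivot (a point): Upright pivot axis of the clamp lever, 50 mm above the bench; does not move.
- lever_grip (a point): Centre of the upright black handle post of the clamp lever: a cylinder of 16 mm diameter and 44 mm height, 62 mm from the pivot; this point is about half-way up it, 80 mm above the bench. The post revolves freely on its spindle, like the crank's handle.
- lever (a joint): Clamp lever angle (rad): 0 = open, lever pointing along the unit's -x; grows as it swings clockwise seen from above; 1.3 = home, at its solid end, lever pointing nearly along the unit's +y. Starts open at 0 to 0.25. It drags with about 2.5 N at the post and stays where it is left.
- palette: Bystander: white mixing palette in a black tray, 120 by 160 by 23 mm. Leave alone.
- spare_model: Bystander: loose plaster model, 72 mm diameter, 26 mm high. Leave alone.
- firing_tray: Bystander: round firing tray with pins, 96 mm diameter, 44 mm high. Leave alone.
- jar: Bystander: closed jar, 52 mm diameter, 60 mm high. Leave alone.

How it is judged (in metres and radians):
On the way, in this order (a step that is already met when the one before it is completed fails the run):
1. the dog bears on the stop pin with at least 60 N (about 6 N at the crank handle), while the clamp lever is still open (contact force between turntable and stop above 60 N and value of joint lever below 0.5 rad), for 0.1 s.
2. the clamp lever is home (value of joint lever above 1.22 rad), for 0.2 s.
At the end, for the whole second after the job is handed in: The turntable still stands with its dog at the stop pin (within about 1 mm at the dog, which reads as over 0.90 rad between the x axes of turntable and stop), it is at rest, and the clamp lever is home (over 1.22 of 1.3 rad) (angle between the x axis of turntable and the x axis of stop, either way round above 0.9 rad and value of joint lever above 1.22 rad and angular speed of turntable below 0.02 rad/s); the robot touches nothing.
It fails at once if the drive is forced: the dog presses on the stop with more than 220 N (about 20 N at the crank handle) (contact force between turntable and stop above 220 N).
It fails at once if the palette is moved more than 15 mm (distance of palette from where it was at the start of the episode above 0.015 m).
It fails at once if the spare model is moved more than 15 mm (distance of spare_model from where it was at the start of the episode above 0.015 m).
It fails at once if the firing tray is moved more than 15 mm (distance of firing_tray from where it was at the start of the episode above 0.015 m).
It fails at once if the jar is moved more than 15 mm (distance of jar from where it was at the start of the episode above 0.015 m).
It also fails if it takes over 72 s, if anything falls off the work surface, if the arm or the gripper's body presses on something with over 40 N, if the wrist force passes 120 N, or if a joint passes its speed limit or range.

ROBOT

A 6-joint arm with a two-finger parallel gripper is mounted at the origin on the work surface. World frame = base frame: x ahead of the robot, y to its left, z up, the work surface at z = 0. Lengths are in m, angles in degrees, forces in N, time in s.
With the tool pointing down it reaches from about 0.3 to 0.75 m from the base axis. Payload 8.5 kg.
Tool frame: the origin (TCP) lies at the very end of the fingers, on their centre line; the grasp point (between the pads) lies 19 mm behind it; z points along the fingers, y is the direction in which the jaws open and shut (so a half turn about z gives the same grasp; the last joint's range is limited). The gripper opens to 85 mm and grips with 20 to 120 N. Pads are 22 mm wide; open, the fingers measure 114 mm over their backs; the gripper's body (76 mm by 85 mm) begins 54 mm behind the grasp point. The pads swing forward as they close: fully open they stand 13 mm farther back than shut.
Start: joints at [59.857, 21.807, 74.336, -0, 83.858, -12.336], TCP at [0.168, 0.524, 0.231] pointing down, gripper open.
Joint ranges: [-178.18, 178.18], [-50.72, 133.34], [12.68, 142.11], [-81.47, 261.47], [9.98, 163.14], [-165.26, 165.26]. Speed limits (degrees/s): [136.94, 136.94, 180, 180, 180, 180].

INTERFACE

Orientations are given as a 3x3 rotation matrix whose columns are the frame's x, y, z axes.
In Python, from rig import env, vision, close_job, spotter gives the robot as it stands. The module is installed in compiled form; this text tells all that it offers.
- The arm moves only by the tool jog_arm, never from a script. Its argument "plan" is a list that holds one entry, the list of rows, each a list of 6 numbers: the shift along the tool's x, y, z in units of 40 mm (1.0 is 40 mm), then the turn, a rotation vector about the tool's x, y, z in units of 0.15 rad (1.0 is 0.15 rad). A call has 1 to 10 rows; each row shifts and turns the commanded pose from where the row before left it, along the tool's axes as they then stand; what a row does not reach is not made up. A row lasts 1/10 s, in which the tool goes at most 50 mm and 8.59 degrees, less where a joint would pass 70% of its speed; a pose out of reach is approached as far as the arm can. A call with a number of a shift or a turn outside -1 to 1 is refused whole. A call with a gripper value outside its range is refused whole. "grip" is the opening, from -1 (shut) to 1 (fully open), set as the call begins (left out, the last holds). The fingers move at their own pace and stop on an object; "squeeze" is the grip in N (left out, the last holds). Time passes only in rows, so rows that do not move let the fingers close. It gives the time, the measured TCP pose, the force and the opening at its end, in the units of the state.
- env.observe(): the state, without advancing time (a new reading comes with each control period).
- vision.get_image(name): name is "scene" or "side" or "wrist"; returns (picture, depth): 384x512x3 uint8, red, green, blue; 384x512 float32, m along the optical axis (not along the pixel's ray), 0 where there is no reading.
- vision.camera_info(name): a dict with "fx", "fy", "cx", "cy" (pixels), "rvec" (rotation vector, rad) and "tvec" (3), from world to camera coordinates, as OpenCV has them. Camera axes: x right, y down, z forward; pixel columns grow to the right and rows downward; lengths in m; the calibration is good to about 2 mm. A picture is of the moment at which its call begins: read the wrist's pose just before it. camera_info takes no time and is no camera call; for the wrist camera it gives the pose at the moment of the call.
- close_job(): hands the job in, once; it reports no verdict.
Trained networks look in the newest picture that a camera, given by its name, has taken for a name from the list of things; names that differ only in an ending like _2 or _b are one class to them, and where a whole thing is asked for, a point or a joint stands for the part that bears it (a point fixed in the world has none). Each returns a list of dicts, best first, with "score" (0 to 1); they miss things now and then, are a little off and sometimes report something else, mostly with a low value. They report only what shows in the picture. A call takes as long as a camera call.
- spotter.trace(camera, query): "pixels" (384x512 bool, what is visible of it) and "rect" ([left, top, right, bottom] in pixels, round what is visible of it).
The state is a dict: "time_s": time; "q": joint angles; "qvel": joint speeds; "joint_efforts": joint torques, N m; "position": TCP position; "tool_rot": TCP orientation; "ft_force": force on the tool from outside, world axes, zero at the start; "wrist_torque": the same for the moment, N m; "grip_width": finger opening in m.
Only numpy, scipy, OpenCV 4.12 (cv2) and the standard library are available. Lean on these libraries where they do the work, as an engineer would, in place of code of your own. Each camera call takes 0.05 s, during which the arm holds its last target.

## Working session

There is one attempt and no reset: what is moved stays moved. The work goes in short steps, Python scripts to look and compute and a tool call to move; the robot and the scene stay as the last step left them, time stands still between calls to the robot, and variables do not carry over. Pictures are saved under pics/ and viewed, and the job is handed in when it is done.

Besides the shell and the picture viewer there is one more tool, called after "Emit:" in YAML: its name, and indented under it one key for each argument. jog_arm: Moves the arm, as the interface text tells. Its arguments: {"type":"object","properties":{"plan":{"type":"array"},"grip":{"type":"number"},"squeeze":{"type":"number"}},"required":["plan"]}

```bash
mkdir -p pics
cat > h.py <<'E'
import numpy as np, cv2
from rig import env, vision, close_job, spotter
def cam(n):
    c=vision.camera_info(n); R=cv2.Rodrigues(np.array(c['rvec'],float))[0]; return c,R,np.array(c['tvec'],float).ravel()
def shot(n,f):
    im,d=vision.get_image(n); cv2.imwrite('pics/'+f,im[:,:,::-1]); return im,d
def world(n,u,v,z=None,d=None):
    c,R,t=cam(n); r=np.stack([(np.asarray(u)-c['cx'])/c['fx'],(np.asarray(v)-c['cy'])/c['fy'],np.ones_like(np.asarray(u,float))],-1)
    C=-R.T@t; 
    if d is not None: return (r*np.asarray(d)[...,None])@R+C
    w=r@R; return C+w*((z-C[2])/w[...,2])[...,None]
E
python3 - <<'E'
from h import *
o=env.observe(); print({k:np.round(v,3) for k,v in o.items()})
for n in ['scene','side','wrist']:
    im,d=shot(n,n+'0.png')
    c,R,t=cam(n); print(n,-R.T@t)
    for q in ['crank_grip','lever_grip','stop','turntable','unit']:
        r=spotter.trace(n,q)
        for x in r[:2]:
            m=x['pixels']&(d>0)
            p=world(n,np.where(m)[1],np.where(m)[0],d=d[m]) if m.any() else np.zeros((1,3))
            print(n,q,round(x['score'],2),x['rect'],np.round(np.median(p,0),3),np.round(p.min(0),3),np.round(p.max(0),3))
print(env.observe()['time_s'])
E
```

```text
{'time_s': np.float64(0.0), 'q': array([ 59.857,  21.84 ,  74.386,   0.   ,  83.859, -12.337]), 'qvel': array([ 0.144,  0.028, -0.004, -0.074,  0.069,  0.003]), 'joint_efforts': array([-0.0000e+00, -4.4847e+01, -2.3128e+01, -0.0000e+00,  5.0000e-03,
        0.0000e+00]), 'position': array([0.168, 0.523, 0.231]), 'tool_rot': array([[-0.952,  0.306, -0.001],
       [ 0.306,  0.952, -0.001],
       [ 0.   , -0.001, -1.   ]]), 'ft_force': array([-0.034, -1.733, -1.023]), 'wrist_torque': array([-0.037, -0.054, -0.006]), 'grip_width': np.float64(0.085)}
scene [0.95529448 0.32389696 1.01533313]
scene lever_grip 0.57 [321.6, 207.2, 331.5, 220.2] [0.444 0.199 0.09 ] [ 0.373  0.177 -0.002] [0.449 0.207 0.11 ]
scene turntable 0.55 [262.8, 207.7, 305.3, 239.8] [0.527 0.112 0.058] [0.46  0.045 0.027] [0.586 0.167 0.086]
scene unit 0.84 [213.2, 186.5, 332.2, 267.0] [0.542 0.074 0.029] [ 0.407 -0.137 -0.005] [0.63  0.242 0.127]
side [-0.20509727 -0.73713584  0.85623643]
side crank_grip 0.61 [286.2, 194.9, 290.3, 203.9] [ 0.557 -0.088  0.104] [ 0.553 -0.093  0.082] [ 0.566 -0.08   0.124]
side lever_grip 0.47 [202.0, 178.2, 208.2, 190.9] [0.437 0.195 0.089] [0.431 0.19  0.065] [0.447 0.207 0.106]
side lever_grip 0.37 [357.8, 250.9, 432.5, 307.5] [ 0.576 -0.476  0.023] [ 0.514 -0.556 -0.003] [ 0.676 -0.375  0.029]
side stop 0.7 [202.4, 177.6, 204.8, 189.3] [0.437 0.195 0.088] [0.431 0.19  0.068] [0.445 0.203 0.106]
side turntable 0.61 [222.5, 179.1, 260.1, 202.6] [0.506 0.094 0.058] [ 0.458  0.052 -0.001] [0.629 0.215 0.085]
side unit 0.88 [200.2, 177.5, 302.5, 241.3] [0.499 0.04  0.03 ] [ 0.421 -0.121 -0.002] [0.632 0.312 0.126]
wrist [0.10372671 0.54476938 0.37368683]
0.9
```

Run:
```python
import cv2
a=cv2.imread('pics/scene0.png')
cv2.imwrite('pics/scene0c.png',cv2.resize(a[165:285,190:350],None,fx=5,fy=5,interpolation=cv2.INTER_CUBIC)[:600,:800])
a=cv2.imread('pics/side0.png')
cv2.imwrite('pics/side0c.png',cv2.resize(a[150:270,180:340],None,fx=5,fy=5,interpolation=cv2.INTER_CUBIC)[:600,:800])
```

```text
(no output)
```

View pics/scene0.png

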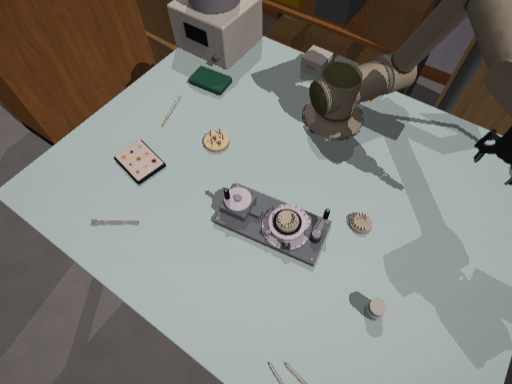

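View pics/scene0c.png

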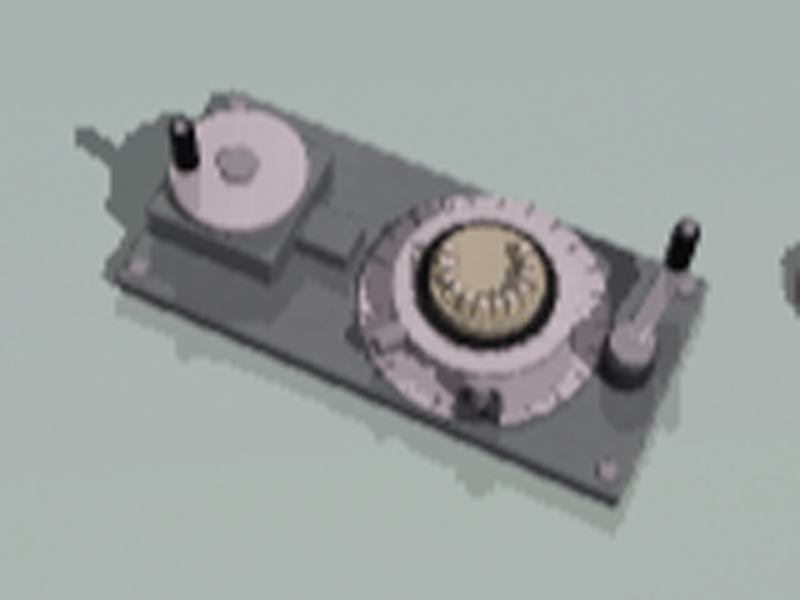

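View pics/side0c.png

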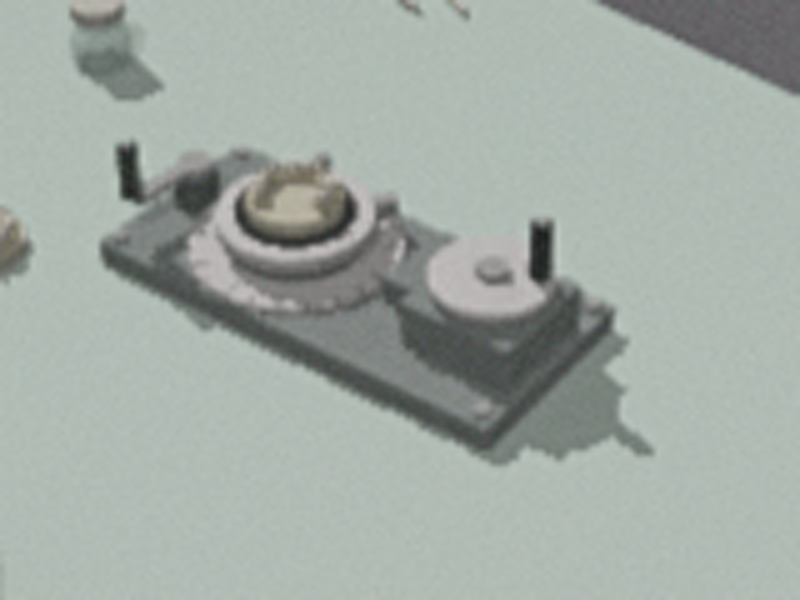

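Run:
```python
from h import *
f=lambda u,v,z:print(np.round(world('scene',190+np.array(u)/5.,165+np.array(v)/5.,z=z),3))
f(237,163,.076);f(182,125,.122);f(687,228,.105);f(632,340,.055);f(490,280,.082);f(480,395,.055);f(390,338,.05)
for p in [(120,280),(612,500),(703,288),(222,95)]: f(*p,.022)
# side
g=lambda u,v,z:print('s',np.round(world('side',180+np.array(u)/5.,150+np.array(v)/5.,z=z),3))
g(492,270,.078);g(541,222,.122);g(127,146,.102)
```

```text
[ 0.544 -0.057  0.076]
[ 0.561 -0.082  0.122]
[0.442 0.202 0.105]
[0.5   0.205 0.055]
[0.526 0.119 0.082]
[0.581 0.148 0.055]
[0.579 0.083 0.05 ]
[ 0.632 -0.089  0.022]
[0.581 0.243 0.022]
[0.427 0.22  0.022]
[ 0.483 -0.12   0.022]
s [ 0.544 -0.058  0.078]
s [ 0.561 -0.084  0.122]
s [0.442 0.2   0.102]
```

Emit:
jog_arm:
  plan:
    - [[0, 0, 0, 0, 0, -0.7], [0, 0, 0, 0, 0, -0.7], [0, 0, 0, 0, 0, -0.67], [-0.56, -0.8, 0, 0, 0, 0], [-0.56, -0.8, 0, 0, 0, 0], [-0.56, -0.8, 0, 0, 0, 0], [-0.56, -0.8, 0, 0, 0, 0], [-0.56, -0.8, 0, 0, 0, 0], [-0.56, -0.8, 0, 0, 0, 0], [-0.56, -0.8, 0, 0, 0, 0]]

```text
time_s: 1.9
position: [0.3256, 0.2982, 0.2315]
tool_rot: [[-1.0, 0.0, 0.0], [0.0, 1.0, 0.0], [-0.0, 0.0, -1.0]]
ft_force: [-0.1, -0.2, -0.4]
grip_width: 0.0856
```

Emit:
jog_arm:
  plan:
    - [[-0.56, -0.8, 0, 0, 0, 0], [-0.56, -0.8, 0, 0, 0, 0], [-0.56, -0.8, 0, 0, 0, 0], [-0.56, -0.8, 0, 0, 0, 0], [-0.56, -0.8, 0, 0, 0, 0], [-0.56, -0.8, 0, 0, 0, 0], [-0.56, -0.8, 0, 0, 0, 0], [-0.56, -0.8, 0, 0, 0, 0], [-0.56, -0.8, 0, 0, 0, 0], [-0.56, -0.8, 0, 0, 0, 0]]

```text
time_s: 2.9
position: [0.5496, -0.022, 0.2314]
tool_rot: [[-1.0, 0.0, 0.0], [0.0, 1.0, 0.0], [-0.0, 0.0, -1.0]]
ft_force: [1.1, 0.1, 1.3]
grip_width: 0.0853
```

Run:
```python
from h import *
o=env.observe(); print({k:np.round(v,4) for k,v in o.items()})
im,d=shot('wrist','w1.png'); print(vision.camera_info('wrist')); np.save('w1d.npy',d)
for q in ['crank_grip','lever_grip','stop','turntable']:
    for x in spotter.trace('wrist',q)[:2]: print(q,round(x['score'],2),x['rect'])
```

```text
{'time_s': np.float64(2.9), 'q': array([-1.462770e+01,  2.180370e+01,  7.433130e+01,  4.100000e-03,
        8.385510e+01, -1.045998e+02]), 'qvel': array([-28.0406,  22.972 , -36.2494,   0.0857,  12.8344, -28.0476]), 'joint_efforts': array([  1.9471, -47.7322, -20.9227,  -0.1006,  -0.2612,   0.6103]), 'position': array([ 0.5496, -0.022 ,  0.2314]), 'tool_rot': array([[-1.e+00,  5.e-04,  2.e-04],
       [ 5.e-04,  1.e+00,  0.e+00],
       [-2.e-04,  0.e+00, -1.e+00]]), 'ft_force': array([1.0597, 0.1321, 1.2984]), 'wrist_torque': array([ 0.0122,  0.0188, -0.0185]), 'grip_width': np.float64(0.0853)}
{'fx': 321.1024046867852, 'fy': 321.1024046867852, 'cx': 251.62531795525885, 'cy': 192.6715676141503, 'rvec': array([-2.07556992, -2.06636511, -0.28855186]), 'tvec': array([ 0.02439997, -0.56844999,  0.22509171])}
crank_grip 0.93 [168.2, 181.7, 197.6, 212.1]
lever_grip 0.61 [488.7, 42.1, 511.8, 62.2]
lever_grip 0.46 [157.5, 44.1, 511.8, 233.3]
stop 0.88 [397.1, 189.1, 421.5, 205.0]
turntable 0.65 [327.2, 75.1, 447.1, 209.1]
turntable 0.58 [161.0, 37.5, 511.5, 233.7]
```

View pics/w1.png

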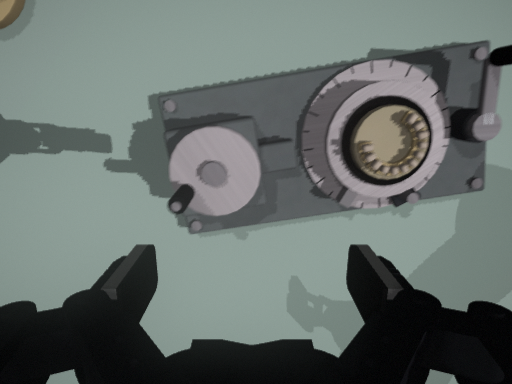

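Run:
```python
from h import *
f=lambda n,u,v,z:print(n,np.round(world('wrist',np.array(u*1.),np.array(v*1.),z=z),4))
im=cv2.imread('pics/w1.png'); 
cv2.imwrite('pics/w1c.png',cv2.resize(im[90:250,150:350],None,fx=4,fy=4,interpolation=cv2.INTER_CUBIC)[:600])
cv2.imwrite('pics/w1e.png',cv2.resize(im[30:230,290:512],None,fx=3,fy=3,interpolation=cv2.INTER_CUBIC)[:600])
f('wheel',214,171,.076);f('htop',177,206,.122);f('dog',337,198,.052);f('pin',413,198,.059);f('pivot',487,125,.057)
```

```text
wheel [ 0.5441 -0.0558  0.076 ]
htop [ 0.5637 -0.0818  0.122 ]
dog [0.5782 0.0691 0.052 ]
pin [0.5762 0.145  0.059 ]
pivot [0.5031 0.2076 0.057 ]
```

View pics/w1c.png

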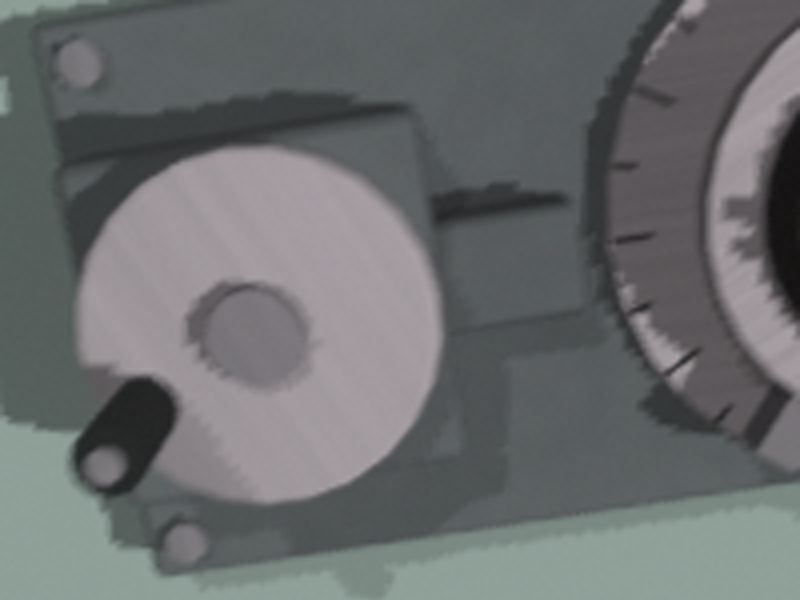

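View pics/w1e.png

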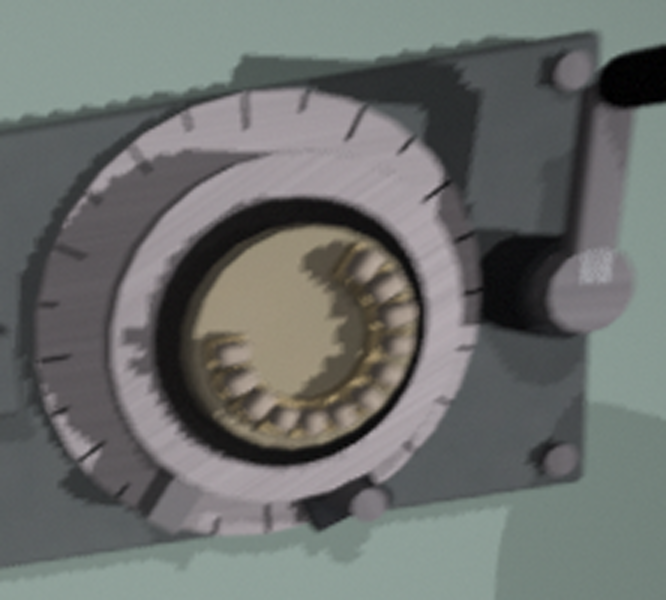

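Run:
```python
from h import *
im,d=shot('wrist','w2.png'); im0=cv2.imread('pics/w1.png')
g=lambda a:np.float32(cv2.cvtColor(a,cv2.COLOR_RGB2GRAY))
print(cv2.phaseCorrelate(g(im0[:240,:,::-1].copy()),g(im[:240]))); o=env.observe();print(o['position'],o['qvel'].round(1))
f=lambda n,u,v,z:print(n,np.round(world('wrist',np.array(u*1.),np.array(v*1.),z=z),4))
f('wheel',215.1,171,.076);f('htop',175.75,206.7,.122);f('dog',350,196.7,.052);f('pin',413.7,197.7,.059);f('table',386,138.7,.048);f('pivot',486.5,126,.057)
```

```text
((-0.8774369685962142, 0.5982466317672248), 1.0565516116718452)
[ 0.54837576 -0.0198091   0.23138539] [ 0.7 -0.4  0.2  0.1 -0.  -0. ]
wheel [ 0.5441 -0.0544  0.076 ]
htop [ 0.5643 -0.0825  0.122 ]
dog [0.5767 0.0831 0.052 ]
pin [0.5758 0.1462 0.059 ]
table [0.517  0.1155 0.048 ]
pivot [0.5038 0.2078 0.057 ]
```

Emit:
jog_arm:
  plan:
    - [[-0.18, -0.78, 0, 0, 0, 0], [-0.17, -0.785, 0, 0, 0, 0], [0, 0, 0.8, 0, 0, 0], [0, 0, 0.8, 0, 0, 0], [0, 0, 0.8, 0, 0, 0], [0, 0, 0.8, 0, 0, 0], [0, 0, 0.4, 0, 0, 0], [0, 0, 0, 0, 0, 0], [0, 0, 0, 0, 0, 0]]

```text
time_s: 4.1
position: [0.563, -0.0824, 0.0883]
tool_rot: [[-1.0, -0.001, 0.001], [-0.001, 1.0, -0.0], [-0.001, -0.0, -1.0]]
ft_force: [-0.2, 1.2, -0.1]
grip_width: 0.0852
```

Emit:
jog_arm:
  plan:
    - [[0, 0, 0, 0, 0, 0], [0, 0, 0, 0, 0, 0], [0, 0, 0, 0, 0, 0], [0, 0, 0, 0, 0, 0], [0, 0, 0, 0, 0, 0], [0, 0, 0, 0, 0, 0], [0, 0, 0, 0, 0, 0], [0, 0, 0, 0, 0, 0]]
  grip: -1
  squeeze: 40

```text
time_s: 4.9
position: [0.5629, -0.0832, 0.0876]
tool_rot: [[-1.0, 0.0, 0.0], [0.0, 1.0, -0.0], [-0.0, -0.0, -1.0]]
ft_force: [-0.8, -1.2, 4.0]
grip_width: 0.0147
```

Run:
```python
from h import *
o=env.observe(); print({k:np.round(v,4) for k,v in o.items()})
im,d=shot('wrist','w3.png')
```

```text
{'time_s': np.float64(4.9), 'q': array([-2.032210e+01,  3.172780e+01,  8.331890e+01, -1.170000e-02,
        6.492050e+01, -1.102987e+02]), 'qvel': array([-0.0675,  0.0381, -0.0099,  0.0045, -0.0063, -0.0122]), 'joint_efforts': array([ 5.66000e-01, -4.71802e+01, -1.78951e+01,  2.32200e-01,
       -1.41600e-01, -2.00000e-04]), 'position': array([ 0.5629, -0.0832,  0.0876]), 'tool_rot': array([[-1.e+00,  3.e-04,  5.e-04],
       [ 3.e-04,  1.e+00, -4.e-04],
       [-5.e-04, -4.e-04, -1.e+00]]), 'ft_force': array([-0.7575, -1.165 ,  4.0382]), 'wrist_torque': array([-0.1191,  0.1879, -0.0233]), 'grip_width': np.float64(0.0147)}
```

View pics/w3.png

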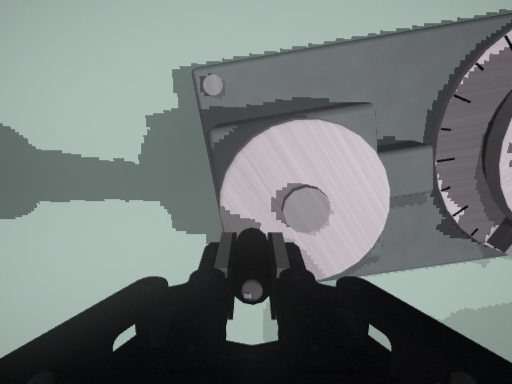

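Run:
```python
from h import *
im=cv2.imread('pics/w3.png'); g=cv2.cvtColor(im,cv2.COLOR_BGR2GRAY)
m=(g>125).astype(np.uint8); m[:,400:]=0; m[:110]=0
hsv=cv2.cvtColor(im,cv2.COLOR_BGR2HSV); m&=((hsv[...,1]<35)).astype(np.uint8)
cs,_=cv2.findContours(m,0,1); c=max(cs,key=cv2.contourArea)[:,0]
c=c[c[:,1]<225]; e=cv2.fitEllipse(c.astype(np.float32)); print(e)
w=world('wrist',np.float64(e[0][0]),np.float64(e[0][1]),z=.076); print(w)
P=world('wrist',c[:,0]*1.,c[:,1]*1.,z=.076)[:,:2]
from scipy.optimize import least_squares
s=least_squares(lambda p:np.hypot(P[:,0]-p[0],P[:,1]-p[1])-.044,[.544,-.056],loss='soft_l1',f_scale=.0005);print(s.x,abs(s.fun).mean())
```

```text
((91.89585876464844, 217.5752716064453), (37.052032470703125, 165.77969360351562), 88.03475952148438)
[ 0.55214144 -0.16479818  0.076     ]
[ 0.50576452 -0.16695929] 0.007946340897529814
```

Run:
```python
from h import *
im=cv2.imread('pics/w3.png'); g=cv2.cvtColor(im,cv2.COLOR_BGR2GRAY).astype(float); g=cv2.GaussianBlur(g,(3,3),0)
P=[]
for a in np.deg2rad(np.arange(150,385,3)):
    r=np.arange(70,100,.5); u=305.5+r*np.cos(a); v=201+r*np.sin(a)
    s=cv2.remap(g.astype(np.float32),u.astype(np.float32)[None],v.astype(np.float32)[None],1)[0]
    k=np.argmin(np.diff(s)); P.append((u[k],v[k],np.diff(s)[k]))
P=np.array(P);P=P[P[:,2]<-4]
W=world('wrist',P[:,0],P[:,1],z=.076)[:,:2]
from scipy.optimize import least_squares
s=least_squares(lambda p:np.hypot(W[:,0]-p[0],W[:,1]-p[1])-p[2],[.544,-.056,.044],loss='soft_l1',f_scale=.0005);print(s.x,abs(s.fun).mean(),len(P))
p=env.observe()['position'];d=p[:2]-s.x[:2];print(np.hypot(*d),np.rad2deg(np.arctan2(d[1],d[0])))
```

```text
[ 0.54581008 -0.05676884  0.04247493] 0.00033452390366452557 77
0.03151976622012644 -57.1186402517266
```

```bash
cat >> h.py <<'E'
def rows(a0,step,n,r=.032):
    a=np.deg2rad(a0+step*np.arange(n+1)); x=r*np.cos(a);y=r*np.sin(a)
    print([[round(-p/.04,3),round(q/.04,3),0,0,0,0] for p,q in zip(np.diff(x),np.diff(y))])
E
python3 - <<'E'
from h import *
rows(-56,-15,24)
E
```

```text
[[np.float64(0.187), np.float64(-0.093), 0, 0, 0, 0], [np.float64(0.205), np.float64(-0.042), 0, 0, 0, 0], [np.float64(0.208), np.float64(0.013), 0, 0, 0, 0], [np.float64(0.198), np.float64(0.066), 0, 0, 0, 0], [np.float64(0.174), np.float64(0.115), 0, 0, 0, 0], [np.float64(0.138), np.float64(0.156), 0, 0, 0, 0], [np.float64(0.093), np.float64(0.187), 0, 0, 0, 0], [np.float64(0.042), np.float64(0.205), 0, 0, 0, 0], [np.float64(-0.013), np.float64(0.208), 0, 0, 0, 0], [np.float64(-0.066), np.float64(0.198), 0, 0, 0, 0], [np.float64(-0.115), np.float64(0.174), 0, 0, 0, 0], [np.float64(-0.156), np.float64(0.138), 0, 0, 0, 0], [np.float64(-0.187), np.float64(0.093), 0, 0, 0, 0], [np.float64(-0.205), np.float64(0.042), 0, 0, 0, 0], [np.float64(-0.208), np.float64(-0.013), 0, 0, 0, 0], [np.float64(-0.198), np.float64(-0.066), 0, 0, 0, 0], [np.float64(-0.174), np.float64(-0.115), 0, 0, 0, 0], [np.float64(-0.138), np.float64(-0.156), 0, 0, 0, 0], [np.float64(-0.093), np.float64(-0.187), 0, 0, 0, 0], [np.float64(-0.042), np.float64(-0.205), 0, 0, 0, 0], [np.float64(0.013), np.float64(-0.208), 0, 0, 0, 0], [np.float64(0.066), np.float64(-0.198), 0, 0, 0, 0], [np.float64(0.115), np.float64(-0.174), 0, 0, 0, 0], [np.float64(0.156), np.float64(-0.138), 0, 0, 0, 0]]
```

Emit:
jog_arm:
  plan:
    - [[0.187, -0.093, 0, 0, 0, 0], [0.205, -0.042, 0, 0, 0, 0], [0.208, 0.013, 0, 0, 0, 0], [0.198, 0.066, 0, 0, 0, 0], [0.174, 0.115, 0, 0, 0, 0], [0.138, 0.156, 0, 0, 0, 0]]
  squeeze: 60

```text
time_s: 5.55
position: [0.5184, -0.0744, 0.0876]
tool_rot: [[-1.0, 0.001, 0.002], [0.001, 1.0, -0.0], [-0.002, -0.0, -1.0]]
ft_force: [6.4, 2.3, 2.3]
grip_width: 0.0144
```

Emit:
jog_arm:
  plan:
    - [[0, 0, 0, 0, 0, 0], [0, 0, 0, 0, 0, 0]]

```text
time_s: 5.75
position: [0.5181, -0.0738, 0.0876]
tool_rot: [[-1.0, -0.0, 0.0], [-0.0, 1.0, 0.0], [-0.0, 0.0, -1.0]]
ft_force: [1.1, 2.6, 6.2]
grip_width: 0.0141
```

Emit:
jog_arm:
  plan:
    - [[0.093, 0.187, 0, 0, 0, 0], [0.042, 0.205, 0, 0, 0, 0], [-0.013, 0.208, 0, 0, 0, 0], [-0.066, 0.198, 0, 0, 0, 0], [-0.115, 0.174, 0, 0, 0, 0], [-0.156, 0.138, 0, 0, 0, 0]]

```text
time_s: 6.35
position: [0.5271, -0.03, 0.0876]
tool_rot: [[-1.0, -0.0, -0.0], [-0.0, 1.0, -0.001], [0.0, -0.001, -1.0]]
ft_force: [2.3, -5.2, 6.5]
grip_width: 0.0144
```

Emit:
jog_arm:
  plan:
    - [[-0.187, 0.093, 0, 0, 0, 0], [-0.205, 0.042, 0, 0, 0, 0], [-0.208, -0.013, 0, 0, 0, 0], [-0.198, -0.066, 0, 0, 0, 0], [-0.174, -0.115, 0, 0, 0, 0], [-0.138, -0.156, 0, 0, 0, 0]]

```text
time_s: 6.95
position: [0.5713, -0.0379, 0.0876]
tool_rot: [[-1.0, -0.0, -0.001], [-0.0, 1.0, 0.001], [0.001, 0.001, -1.0]]
ft_force: [-2.1, 1.9, 10.1]
grip_width: 0.0145
```

Emit:
jog_arm:
  plan:
    - [[-0.093, -0.187, 0, 0, 0, 0], [-0.042, -0.205, 0, 0, 0, 0], [0.013, -0.208, 0, 0, 0, 0], [0.066, -0.198, 0, 0, 0, 0], [0.115, -0.174, 0, 0, 0, 0], [0.156, -0.138, 0, 0, 0, 0]]

```text
time_s: 7.55
position: [0.5631, -0.0832, 0.0876]
tool_rot: [[-1.0, 0.0, 0.001], [0.0, 1.0, -0.0], [-0.001, -0.0, -1.0]]
ft_force: [2.5, 0.6, 8.5]
grip_width: 0.0142
```

Emit:
jog_arm:
  plan:
    - [[0, 0, 0, 0, 0, 0], [0, 0, 0, 0, 0, 0]]

```text
time_s: 7.75
position: [0.5625, -0.0834, 0.0876]
tool_rot: [[-1.0, 0.0, -0.001], [0.0, 1.0, -0.001], [0.001, -0.001, -1.0]]
ft_force: [0.8, -3.9, 7.7]
grip_width: 0.0143
```

Run:
```python
from h import *
im,d=shot('scene','s4.png')
cv2.imwrite('pics/s4c.png',cv2.resize(im[165:285,190:350,::-1],None,fx=5,fy=5,interpolation=cv2.INTER_CUBIC))
im,d=shot('wrist','w4.png')
```

```text
(no output)
```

View pics/s4c.png

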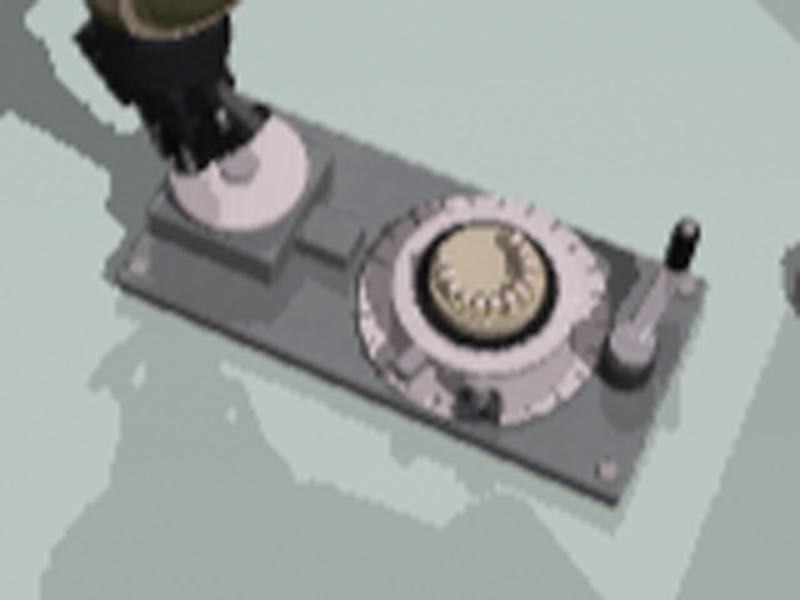

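View pics/w4.png

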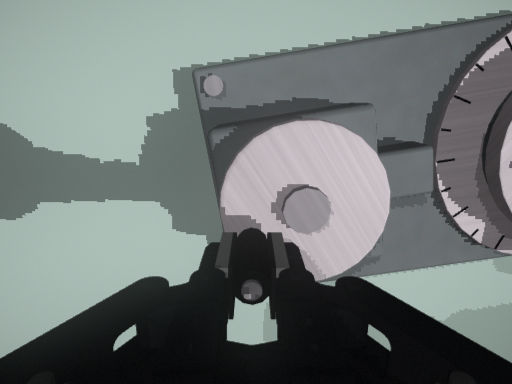

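Emit:
jog_arm:
  plan:
    - [[0.187, -0.093, 0, 0, 0, 0], [0.205, -0.042, 0, 0, 0, 0], [0.208, 0.013, 0, 0, 0, 0], [0.198, 0.066, 0, 0, 0, 0], [0.174, 0.115, 0, 0, 0, 0], [0.138, 0.156, 0, 0, 0, 0]]

```text
time_s: 8.45
position: [0.5184, -0.0742, 0.0876]
tool_rot: [[-1.0, 0.0, 0.001], [0.0, 1.0, -0.0], [-0.001, -0.0, -1.0]]
ft_force: [5.4, 1.2, 5.1]
grip_width: 0.0144
```

Emit:
jog_arm:
  plan:
    - [[0.093, 0.187, 0, 0, 0, 0], [0.042, 0.205, 0, 0, 0, 0], [-0.013, 0.208, 0, 0, 0, 0], [-0.066, 0.198, 0, 0, 0, 0], [-0.115, 0.174, 0, 0, 0, 0], [-0.156, 0.138, 0, 0, 0, 0]]

```text
time_s: 9.05
position: [0.5271, -0.03, 0.0876]
tool_rot: [[-1.0, -0.0, -0.0], [-0.0, 1.0, -0.001], [0.0, -0.001, -1.0]]
ft_force: [1.2, -5.9, 6.9]
grip_width: 0.0146
```

Emit:
jog_arm:
  plan:
    - [[-0.187, 0.093, 0, 0, 0, 0], [-0.205, 0.042, 0, 0, 0, 0], [-0.208, -0.013, 0, 0, 0, 0], [-0.198, -0.066, 0, 0, 0, 0], [-0.174, -0.115, 0, 0, 0, 0], [-0.138, -0.156, 0, 0, 0, 0], [0, 0, 0, 0, 0, 0]]

```text
time_s: 9.75
position: [0.5719, -0.0389, 0.0876]
tool_rot: [[-1.0, 0.0, 0.0], [0.0, 1.0, -0.0], [-0.0, -0.0, -1.0]]
ft_force: [1.3, -0.7, 7.9]
grip_width: 0.0147
```

Run:
```python
from h import *
im,d=shot('scene','s5.png')
cv2.imwrite('pics/s5c.png',cv2.resize(im[165:285,190:350,::-1],None,fx=5,fy=5,interpolation=cv2.INTER_CUBIC))
```

```text
(no output)
```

View pics/s5c.png

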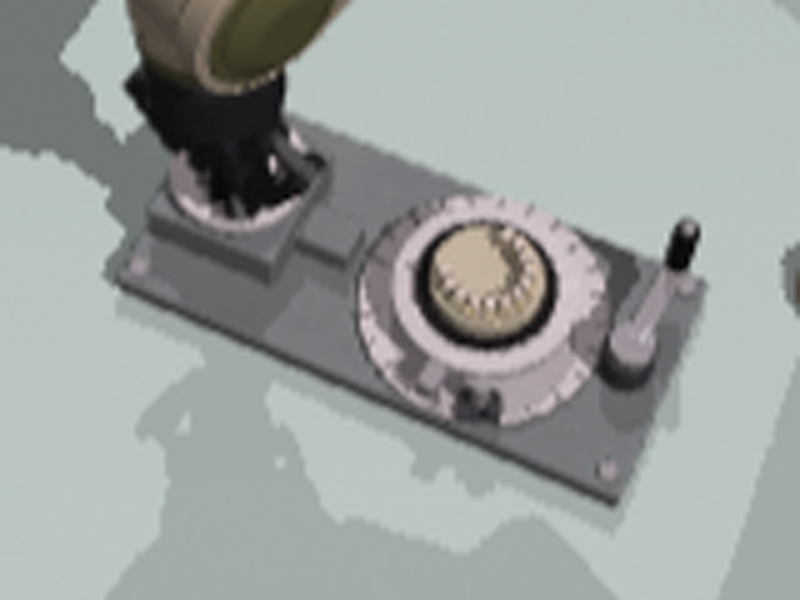

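Run:
```python
from h import *
f=lambda u,v,z:world('scene',190+np.array(u)/5.,165+np.array(v)/5.,z=z)
T=np.array([.5178,.1125]) 
for n,p in [('d0',f(390,338,.052)),('d1',f(412,358,.052)),('d2',f(430,376,.052)),('pin',f(486,393,.056))]:
    d=p[:2]-T; print(n,p.round(4),np.hypot(*d).round(4),np.rad2deg(np.arctan2(d[1],d[0])).round(1))
rows(-326,-10,12)
```

```text
d0 [0.5798 0.0831 0.052 ] 0.0686 -25.4
d1 [0.5832 0.1013 0.052 ] 0.0664 -9.7
d2 [0.5869 0.1167 0.052 ] 0.0692 3.5
pin [0.5787 0.1508 0.056 ] 0.072 32.2
[[np.float64(-0.068), np.float64(-0.122), 0, 0, 0, 0], [np.float64(-0.045), np.float64(-0.132), 0, 0, 0, 0], [np.float64(-0.022), np.float64(-0.138), 0, 0, 0, 0], [np.float64(0.002), np.float64(-0.139), 0, 0, 0, 0], [np.float64(0.027), np.float64(-0.137), 0, 0, 0, 0], [np.float64(0.05), np.float64(-0.13), 0, 0, 0, 0], [np.float64(0.072), np.float64(-0.12), 0, 0, 0, 0], [np.float64(0.091), np.float64(-0.105), 0, 0, 0, 0], [np.float64(0.108), np.float64(-0.088), 0, 0, 0, 0], [np.float64(0.122), np.float64(-0.068), 0, 0, 0, 0], [np.float64(0.132), np.float64(-0.045), 0, 0, 0, 0], [np.float64(0.138), np.float64(-0.022), 0, 0, 0, 0]]
```

Emit:
jog_arm:
  plan:
    - [[-0.093, -0.187, 0, 0, 0, 0], [-0.042, -0.205, 0, 0, 0, 0], [0.013, -0.208, 0, 0, 0, 0], [0.066, -0.198, 0, 0, 0, 0], [0.115, -0.174, 0, 0, 0, 0], [0.156, -0.138, 0, 0, 0, 0]]

```text
time_s: 10.4
position: [0.5631, -0.0832, 0.0876]
tool_rot: [[-1.0, 0.0, 0.001], [0.0, 1.0, -0.0], [-0.001, -0.0, -1.0]]
ft_force: [1.9, 1.2, 7.0]
grip_width: 0.0145
```

Emit:
jog_arm:
  plan:
    - [[0.187, -0.093, 0, 0, 0, 0], [0.205, -0.042, 0, 0, 0, 0], [0.208, 0.013, 0, 0, 0, 0], [0, 0, 0, 0, 0, 0]]

```text
time_s: 10.8
position: [0.5377, -0.0876, 0.0876]
tool_rot: [[-1.0, 0.0, -0.002], [0.0, 1.0, -0.0], [0.002, -0.0, -1.0]]
ft_force: [-0.9, -1.0, 8.8]
grip_width: 0.0145
```

Run:
```python
from h import *
im,d=shot('scene','s6.png'); im2,d=shot('side','sd6.png')
cv2.imwrite('pics/s6c.png',np.hstack([cv2.resize(a[...,::-1],(400,400),interpolation=cv2.INTER_CUBIC) for a in (im[195:255,255:315],im2[165:225,210:270])]))
rows(-101,-10,18)
```

```text
[[np.float64(0.134), np.float64(0.038), 0, 0, 0, 0], [np.float64(0.125), np.float64(0.061), 0, 0, 0, 0], [np.float64(0.113), np.float64(0.082), 0, 0, 0, 0], [np.float64(0.097), np.float64(0.1), 0, 0, 0, 0], [np.float64(0.078), np.float64(0.116), 0, 0, 0, 0], [np.float64(0.057), np.float64(0.127), 0, 0, 0, 0], [np.float64(0.034), np.float64(0.135), 0, 0, 0, 0], [np.float64(0.01), np.float64(0.139), 0, 0, 0, 0], [np.float64(-0.015), np.float64(0.139), 0, 0, 0, 0], [np.float64(-0.038), np.float64(0.134), 0, 0, 0, 0], [np.float64(-0.061), np.float64(0.125), 0, 0, 0, 0], [np.float64(-0.082), np.float64(0.113), 0, 0, 0, 0], [np.float64(-0.1), np.float64(0.097), 0, 0, 0, 0], [np.float64(-0.116), np.float64(0.078), 0, 0, 0, 0], [np.float64(-0.127), np.float64(0.057), 0, 0, 0, 0], [np.float64(-0.135), np.float64(0.034), 0, 0, 0, 0], [np.float64(-0.139), np.float64(0.01), 0, 0, 0, 0], [np.float64(-0.139), np.float64(-0.015), 0, 0, 0, 0]]
```

View pics/s6c.png

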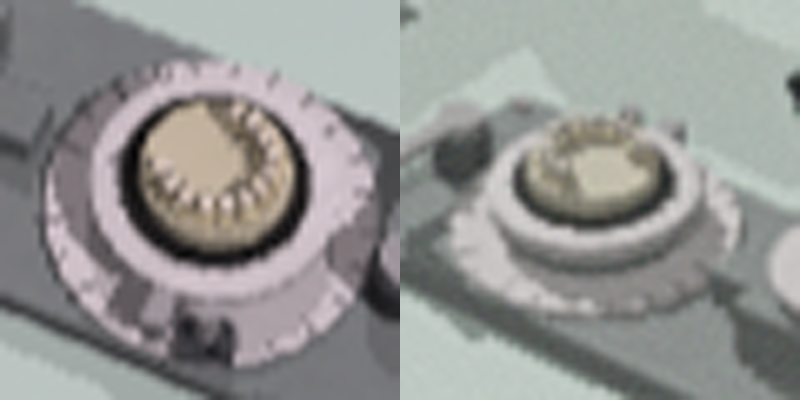

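Emit:
jog_arm:
  plan:
    - [[0.134, 0.038, 0, 0, 0, 0], [0.125, 0.061, 0, 0, 0, 0], [0.113, 0.082, 0, 0, 0, 0], [0.097, 0.1, 0, 0, 0, 0]]

```text
time_s: 11.3
position: [0.52, -0.0765, 0.0876]
tool_rot: [[-1.0, 0.0, 0.0], [0.0, 1.0, -0.0], [-0.0, -0.0, -1.0]]
ft_force: [3.6, 0.1, 6.4]
grip_width: 0.0144
```

Emit:
jog_arm:
  plan:
    - [[0.078, 0.116, 0, 0, 0, 0], [0.057, 0.127, 0, 0, 0, 0], [0, 0, 0, 0, 0, 0]]

```text
time_s: 11.6
position: [0.5146, -0.066, 0.0876]
tool_rot: [[-1.0, -0.0, 0.0], [-0.0, 1.0, 0.0], [-0.0, 0.0, -1.0]]
ft_force: [1.7, 2.1, 8.2]
grip_width: 0.0145
```

Run:
```python
from h import *
im,d=shot('scene','s7.png'); im2,d=shot('wrist','w7.png')
print(env.observe()['ft_force'])
cv2.imwrite('pics/s7c.png',np.hstack([cv2.resize(a[...,::-1],(400,400),interpolation=cv2.INTER_CUBIC) for a in (im[215:255,265:305],im2[110:290,332:512])]))
rows(-161,-5,30)
```

```text
[1.39570311 2.33915462 7.58410374]
[[np.float64(0.02), np.float64(0.067), 0, 0, 0, 0], [np.float64(0.014), np.float64(0.068), 0, 0, 0, 0], [np.float64(0.008), np.float64(0.069), 0, 0, 0, 0], [np.float64(0.002), np.float64(0.07), 0, 0, 0, 0], [np.float64(-0.004), np.float64(0.07), 0, 0, 0, 0], [np.float64(-0.01), np.float64(0.069), 0, 0, 0, 0], [np.float64(-0.016), np.float64(0.068), 0, 0, 0, 0], [np.float64(-0.022), np.float64(0.066), 0, 0, 0, 0], [np.float64(-0.028), np.float64(0.064), 0, 0, 0, 0], [np.float64(-0.033), np.float64(0.061), 0, 0, 0, 0], [np.float64(-0.039), np.float64(0.058), 0, 0, 0, 0], [np.float64(-0.043), np.float64(0.055), 0, 0, 0, 0], [np.float64(-0.048), np.float64(0.051), 0, 0, 0, 0], [np.float64(-0.052), np.float64(0.046), 0, 0, 0, 0], [np.float64(-0.056), np.float64(0.042), 0, 0, 0, 0], [np.float64(-0.06), np.float64(0.036), 0, 0, 0, 0], [np.float64(-0.062), np.float64(0.031), 0, 0, 0, 0], [np.float64(-0.065), np.float64(0.026), 0, 0, 0, 0], [np.float64(-0.067), np.float64(0.02), 0, 0, 0, 0], [np.float64(-0.068), np.float64(0.014), 0, 0, 0, 0], [np.float64(-0.069), np.float64(0.008), 0, 0, 0, 0], [np.float64(-0.07), np.float64(0.002), 0, 0, 0, 0], [np.float64(-0.07), np.float64(-0.004), 0, 0, 0, 0], [np.float64(-0.069), np.float64(-0.01), 0, 0, 0, 0], [np.float64(-0.068), np.float64(-0.016), 0, 0, 0, 0], [np.float64(-0.066), np.float64(-0.022), 0, 0, 0, 0], [np.float64(-0.064), np.float64(-0.028), 0, 0, 0, 0], [np.float64(-0.061), np.float64(-0.033), 0, 0, 0, 0], [np.float64(-0.058), np.float64(-0.039), 0, 0, 0, 0], [np.float64(-0.055), np.float64(-0.043), 0, 0, 0, 0]]
```

View pics/s7c.png

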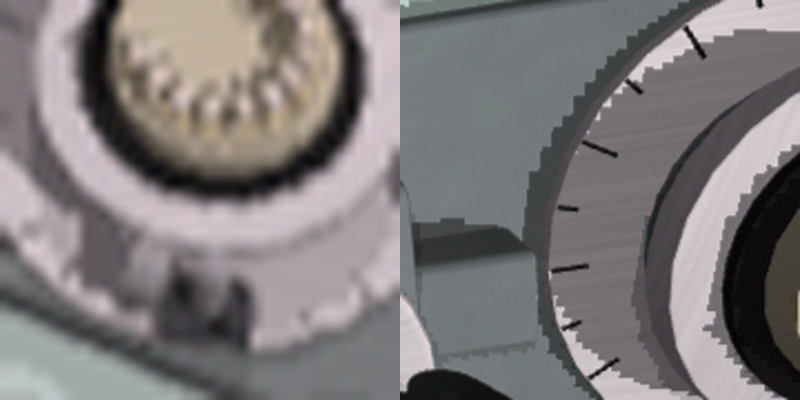

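Emit:
jog_arm:
  plan:
    - [[0.02, 0.067, 0, 0, 0, 0], [0.014, 0.068, 0, 0, 0, 0], [0.008, 0.069, 0, 0, 0, 0], [0.002, 0.07, 0, 0, 0, 0], [-0.004, 0.07, 0, 0, 0, 0], [-0.01, 0.069, 0, 0, 0, 0]]

```text
time_s: 12.3
position: [0.5137, -0.0504, 0.0876]
tool_rot: [[-1.0, -0.0, 0.001], [-0.0, 1.0, -0.001], [-0.001, -0.001, -1.0]]
ft_force: [2.4, -1.6, 6.4]
grip_width: 0.0143
```

Emit:
jog_arm:
  plan:
    - [[-0.016, 0.068, 0, 0, 0, 0], [-0.022, 0.066, 0, 0, 0, 0], [0, 0, 0, 0, 0, 0]]

```text
time_s: 12.6
position: [0.5154, -0.0449, 0.0876]
tool_rot: [[-1.0, -0.0, 0.001], [-0.0, 1.0, -0.001], [-0.001, -0.001, -1.0]]
ft_force: [3.2, 0.1, 7.1]
grip_width: 0.0147
```

Run:
```python
from h import *
im,d=shot('scene','s8.png')
print(env.observe()['ft_force'])
cv2.imwrite('pics/s8c.png',cv2.resize(im[225:255,270:305,::-1],(700,600),interpolation=cv2.INTER_CUBIC))
```

```text
[ 3.31856429 -0.24994862  6.4237854 ]
```

View pics/s8c.png

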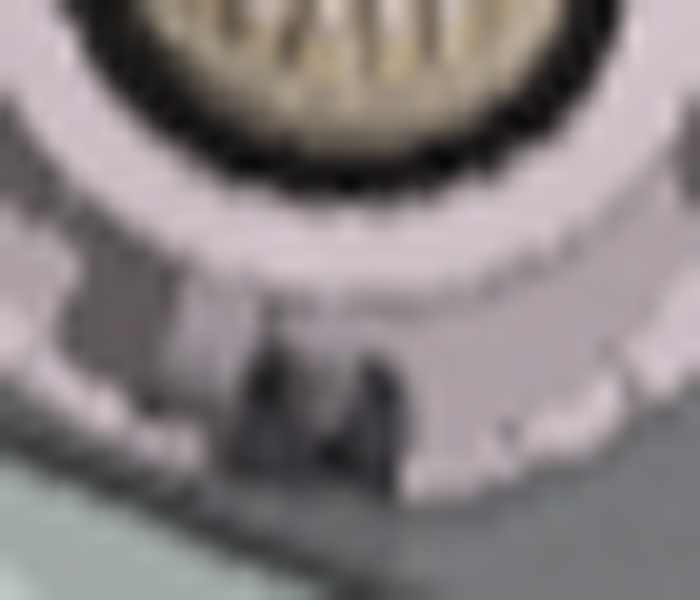

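Emit:
jog_arm:
  plan:
    - [[-0.028, 0.064, 0, 0, 0, 0], [-0.033, 0.061, 0, 0, 0, 0], [-0.039, 0.058, 0, 0, 0, 0], [0, 0, 0, 0, 0, 0]]

```text
time_s: 13.05
position: [0.5193, -0.0377, 0.0876]
tool_rot: [[-1.0, -0.0, 0.001], [-0.0, 1.0, -0.001], [-0.001, -0.001, -1.0]]
ft_force: [2.0, -0.4, 7.2]
grip_width: 0.0145
```

Emit:
jog_arm:
  plan:
    - [[-0.043, 0.055, 0, 0, 0, 0], [-0.048, 0.051, 0, 0, 0, 0], [0, 0, 0, 0, 0, 0]]

```text
time_s: 13.35
position: [0.5229, -0.0335, 0.0876]
tool_rot: [[-1.0, -0.0, 0.0], [-0.0, 1.0, -0.001], [-0.0, -0.001, -1.0]]
ft_force: [1.7, -1.3, 7.4]
grip_width: 0.0144
```

Emit:
jog_arm:
  plan:
    - [[-0.052, 0.046, 0, 0, 0, 0], [0, 0, 0, 0, 0, 0]]

```text
time_s: 13.55
position: [0.5249, -0.0318, 0.0876]
tool_rot: [[-1.0, -0.0, 0.0], [-0.0, 1.0, -0.001], [-0.0, -0.001, -1.0]]
ft_force: [2.6, -0.9, 6.5]
grip_width: 0.0147
```

Emit:
jog_arm:
  plan:
    - [[-0.056, 0.042, 0, 0, 0, 0], [0, 0, 0, 0, 0, 0]]

```text
time_s: 13.75
position: [0.5271, -0.0301, 0.0876]
tool_rot: [[-1.0, -0.0, 0.0], [-0.0, 1.0, -0.001], [-0.0, -0.001, -1.0]]
ft_force: [1.4, -2.7, 7.6]
grip_width: 0.0148
```

Run:
```python
from h import *
im,d=shot('scene','s9.png')
print(env.observe()['ft_force'])
cv2.imwrite('pics/s9c.png',cv2.resize(im[225:255,270:305,::-1],(700,600),interpolation=cv2.INTER_CUBIC))
```

```text
[ 2.52018075 -1.85281768  7.59506924]
```

View pics/s9c.png

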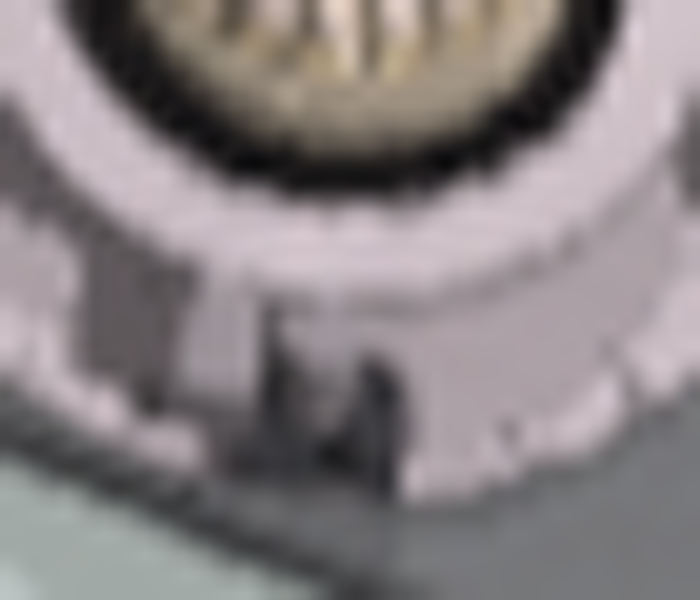

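Emit:
jog_arm:
  plan:
    - [[-0.06, 0.036, 0, 0, 0, 0], [0, 0, 0, 0, 0, 0]]

```text
time_s: 14.0
position: [0.5295, -0.0286, 0.0876]
tool_rot: [[-1.0, -0.0, -0.0], [-0.0, 1.0, -0.001], [0.0, -0.001, -1.0]]
ft_force: [2.5, -2.1, 7.3]
grip_width: 0.0142
```

Emit:
jog_arm:
  plan:
    - [[-0.062, 0.031, 0, 0, 0, 0], [0, 0, 0, 0, 0, 0]]

```text
time_s: 14.2
position: [0.5319, -0.0274, 0.0876]
tool_rot: [[-1.0, -0.0, -0.0], [-0.0, 1.0, -0.001], [0.0, -0.001, -1.0]]
ft_force: [-0.0, -1.4, 7.3]
grip_width: 0.0143
```

Emit:
jog_arm:
  plan:
    - [[-0.065, 0.026, 0, 0, 0, 0], [0, 0, 0, 0, 0, 0]]

```text
time_s: 14.4
position: [0.5344, -0.0264, 0.0876]
tool_rot: [[-1.0, -0.0, -0.0], [-0.0, 1.0, -0.001], [0.0, -0.001, -1.0]]
ft_force: [1.1, -2.5, 8.7]
grip_width: 0.0145
```

Emit:
jog_arm:
  plan:
    - [[-0.067, 0.02, 0, 0, 0, 0], [0, 0, 0, 0, 0, 0]]

```text
time_s: 14.6
position: [0.5371, -0.0256, 0.0876]
tool_rot: [[-1.0, -0.0, -0.0], [-0.0, 1.0, -0.001], [0.0, -0.001, -1.0]]
ft_force: [-0.4, -1.6, 8.2]
grip_width: 0.0141
```

Emit:
jog_arm:
  plan:
    - [[-0.068, 0.014, 0, 0, 0, 0], [0, 0, 0, 0, 0, 0]]

```text
time_s: 14.8
position: [0.5397, -0.025, 0.0876]
tool_rot: [[-1.0, -0.0, -0.001], [-0.0, 1.0, -0.001], [0.001, -0.001, -1.0]]
ft_force: [0.4, -1.5, 8.6]
grip_width: 0.0145
```

Run:
```python
from h import *
im,d=shot('scene','s10.png')
print(env.observe()['ft_force'])
cv2.imwrite('pics/s10c.png',cv2.resize(im[225:255,270:305,::-1],(700,600),interpolation=cv2.INTER_CUBIC))
```

```text
[ 0.36966742 -1.7149994   7.61199389]
```

View pics/s10c.png

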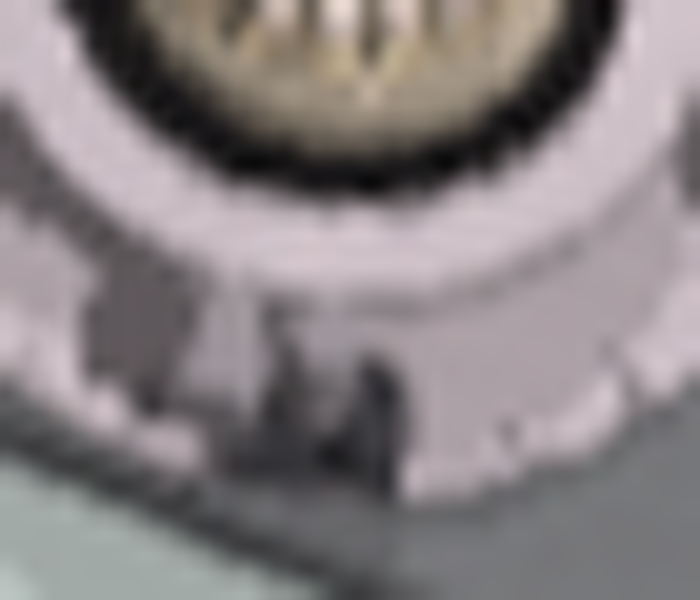

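Emit:
jog_arm:
  plan:
    - [[-0.069, 0.008, 0, 0, 0, 0], [0, 0, 0, 0, 0, 0]]

```text
time_s: 15.05
position: [0.5424, -0.0246, 0.0876]
tool_rot: [[-1.0, -0.0, -0.001], [-0.0, 1.0, -0.001], [0.001, -0.001, -1.0]]
ft_force: [0.1, -1.9, 8.8]
grip_width: 0.0144
```

Emit:
jog_arm:
  plan:
    - [[-0.07, 0.002, 0, 0, 0, 0], [0, 0, 0, 0, 0, 0]]

```text
time_s: 15.25
position: [0.5452, -0.0245, 0.0876]
tool_rot: [[-1.0, -0.0, -0.001], [-0.0, 1.0, -0.001], [0.001, -0.001, -1.0]]
ft_force: [0.2, -1.1, 8.2]
grip_width: 0.0145
```

Emit:
jog_arm:
  plan:
    - [[-0.07, -0.004, 0, 0, 0, 0], [0, 0, 0, 0, 0, 0]]

```text
time_s: 15.45
position: [0.548, -0.0246, 0.0876]
tool_rot: [[-1.0, -0.0, -0.001], [-0.0, 1.0, -0.001], [0.001, -0.001, -1.0]]
ft_force: [-0.2, -1.4, 8.8]
grip_width: 0.0147
```

Emit:
jog_arm:
  plan:
    - [[-0.069, -0.01, 0, 0, 0, 0], [0, 0, 0, 0, 0, 0]]

```text
time_s: 15.65
position: [0.5507, -0.025, 0.0876]
tool_rot: [[-1.0, -0.0, -0.001], [-0.0, 1.0, -0.001], [0.001, -0.001, -1.0]]
ft_force: [-0.2, -0.9, 8.5]
grip_width: 0.0143
```

Emit:
jog_arm:
  plan:
    - [[-0.068, -0.016, 0, 0, 0, 0], [0, 0, 0, 0, 0, 0]]

```text
time_s: 15.85
position: [0.5533, -0.0255, 0.0876]
tool_rot: [[-1.0, -0.0, -0.001], [-0.0, 1.0, -0.0], [0.001, -0.0, -1.0]]
ft_force: [-0.3, -0.3, 9.2]
grip_width: 0.0149
```

Emit:
jog_arm:
  plan:
    - [[-0.066, -0.022, 0, 0, 0, 0], [0, 0, 0, 0, 0, 0]]

```text
time_s: 16.05
position: [0.5556, -0.0262, 0.0876]
tool_rot: [[-1.0, -0.0, -0.002], [-0.0, 1.0, 0.0], [0.002, 0.0, -1.0]]
ft_force: [-2.2, 1.3, 9.7]
grip_width: 0.014
```

Emit:
jog_arm:
  plan:
    - [[-0.064, -0.028, 0, 0, 0, 0], [0, 0, 0, 0, 0, 0]]

```text
time_s: 16.25
position: [0.5578, -0.0271, 0.0875]
tool_rot: [[-1.0, -0.0, -0.003], [-0.0, 1.0, 0.0], [0.003, 0.0, -1.0]]
ft_force: [-2.2, 1.2, 10.7]
grip_width: 0.0142
```

Emit:
jog_arm:
  plan:
    - [[-0.061, -0.033, 0, 0, 0, 0], [0, 0, 0, 0, 0, 0]]

```text
time_s: 16.45
position: [0.56, -0.0281, 0.0875]
tool_rot: [[-1.0, -0.0, -0.004], [-0.0, 1.0, 0.001], [0.004, 0.001, -1.0]]
ft_force: [-5.1, 2.2, 10.6]
grip_width: 0.0144
```

Run:
```python
from h import *
im,d=shot('scene','s11.png')
print(env.observe()['ft_force'])
cv2.imwrite('pics/s11c.png',cv2.resize(im[225:255,270:305,::-1],(700,600),interpolation=cv2.INTER_CUBIC))
rows(-301,-5,36)
```

```text
[-5.15225006  2.04895653 12.32745687]
[[np.float64(-0.058), np.float64(-0.039), 0, 0, 0, 0], [np.float64(-0.055), np.float64(-0.043), 0, 0, 0, 0], [np.float64(-0.051), np.float64(-0.048), 0, 0, 0, 0], [np.float64(-0.046), np.float64(-0.052), 0, 0, 0, 0], [np.float64(-0.042), np.float64(-0.056), 0, 0, 0, 0], [np.float64(-0.036), np.float64(-0.06), 0, 0, 0, 0], [np.float64(-0.031), np.float64(-0.062), 0, 0, 0, 0], [np.float64(-0.026), np.float64(-0.065), 0, 0, 0, 0], [np.float64(-0.02), np.float64(-0.067), 0, 0, 0, 0], [np.float64(-0.014), np.float64(-0.068), 0, 0, 0, 0], [np.float64(-0.008), np.float64(-0.069), 0, 0, 0, 0], [np.float64(-0.002), np.float64(-0.07), 0, 0, 0, 0], [np.float64(0.004), np.float64(-0.07), 0, 0, 0, 0], [np.float64(0.01), np.float64(-0.069), 0, 0, 0, 0], [np.float64(0.016), np.float64(-0.068), 0, 0, 0, 0], [np.float64(0.022), np.float64(-0.066), 0, 0, 0, 0], [np.float64(0.028), np.float64(-0.064), 0, 0, 0, 0], [np.float64(0.033), np.float64(-0.061), 0, 0, 0, 0], [np.float64(0.039), np.float64(-0.058), 0, 0, 0, 0], [np.float64(0.043), np.float64(-0.055), 0, 0, 0, 0], [np.float64(0.048), np.float64(-0.051), 0, 0, 0, 0], [np.float64(0.052), np.float64(-0.046), 0, 0, 0, 0], [np.float64(0.056), np.float64(-0.042), 0, 0, 0, 0], [np.float64(0.06), np.float64(-0.036), 0, 0, 0, 0], [np.float64(0.062), np.float64(-0.031), 0, 0, 0, 0], [np.float64(0.065), np.float64(-0.026), 0, 0, 0, 0], [np.float64(0.067), np.float64(-0.02), 0, 0, 0, 0], [np.float64(0.068), np.float64(-0.014), 0, 0, 0, 0], [np.float64(0.069), np.float64(-0.008), 0, 0, 0, 0], [np.float64(0.07), np.float64(-0.002), 0, 0, 0, 0], [np.float64(0.07), np.float64(0.004), 0, 0, 0, 0], [np.float64(0.069), np.float64(0.01), 0, 0, 0, 0], [np.float64(0.068), np.float64(0.016), 0, 0, 0, 0], [np.float64(0.066), np.float64(0.022), 0, 0, 0, 0], [np.float64(0.064), np.float64(0.028), 0, 0, 0, 0], [np.float64(0.061), np.float64(0.033), 0, 0, 0, 0]]
```

View pics/s11c.png

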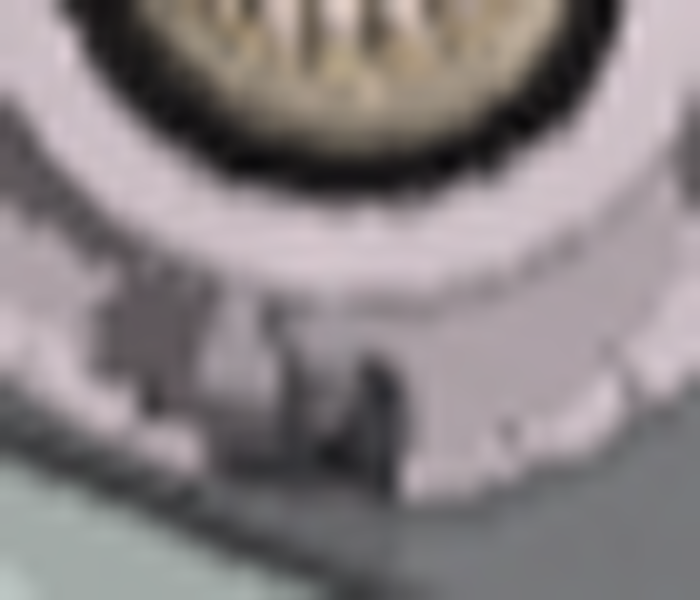

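Emit:
jog_arm:
  plan:
    - [[-0.058, -0.039, 0, 0, 0, 0], [0, 0, 0, 0, 0, 0]]

```text
time_s: 16.7
position: [0.562, -0.0293, 0.0875]
tool_rot: [[-1.0, -0.0, -0.004], [-0.0, 1.0, 0.002], [0.004, 0.002, -1.0]]
ft_force: [-5.9, 5.1, 12.0]
grip_width: 0.0148
```

```bash
cat > f.py <<'E'
from h import *
o=env.observe(); p=o['position'];F=o['ft_force'];C=np.array([.545,-.0567])
d=p[:2]-C;d/=np.hypot(*d);t=np.array([d[1],-d[0]])
print(p.round(4),'ang',np.rad2deg(np.arctan2(d[1],d[0])).round(1),'r',np.hypot(*(p[:2]-C)).round(4),'Ft',F[:2]@t,'Fr',F[:2]@d,F.round(1),o['wrist_torque'].round(2))
E
python3 f.py
```

```text
[ 0.562  -0.0293  0.0875] ang 58.3 r 0.0323 Ft -7.662168610614399 Fr 1.2030313168363302 [-5.9  5.1 12. ] [0.65 0.95 0.  ]
```

Emit:
jog_arm:
  plan:
    - [[-0.055, -0.043, 0, 0, 0, 0], [0, 0, 0, 0, 0, 0]]

```text
time_s: 16.9
position: [0.5639, -0.0306, 0.0875]
tool_rot: [[-1.0, -0.0, -0.005], [-0.0, 1.0, 0.003], [0.005, 0.003, -1.0]]
ft_force: [-6.7, 6.6, 12.9]
grip_width: 0.0144
```

```bash
python3 f.py
```

```text
[ 0.5639 -0.0306  0.0875] ang 54.1 r 0.0323 Ft -9.275478844208598 Fr 1.4263101720452303 [-6.7  6.6 12.9] [ 0.99  1.1  -0.01]
```

Run:
```python
from h import *
im,d=shot('scene','s12.png'); w,d=shot('wrist','w12.png')
cv2.imwrite('pics/s12c.png',np.hstack([cv2.resize(im[225:255,270:305,::-1],(400,400),interpolation=cv2.INTER_CUBIC),cv2.resize(w[200:330,190:320,::-1],(400,400),interpolation=cv2.INTER_CUBIC)]))
```

```text
(no output)
```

View pics/s12c.png

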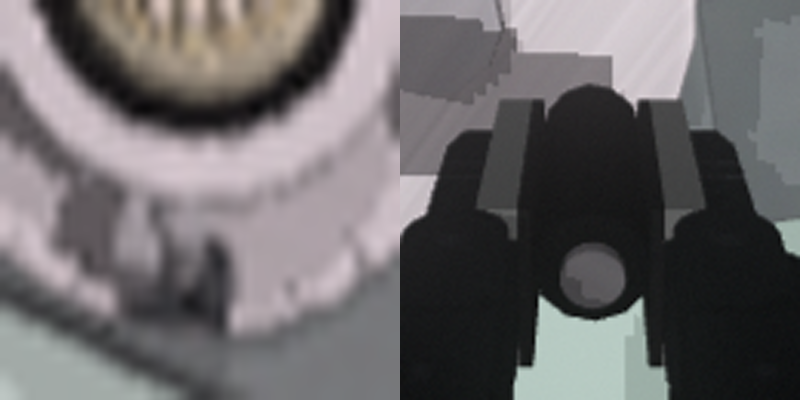

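View pics/w12.png

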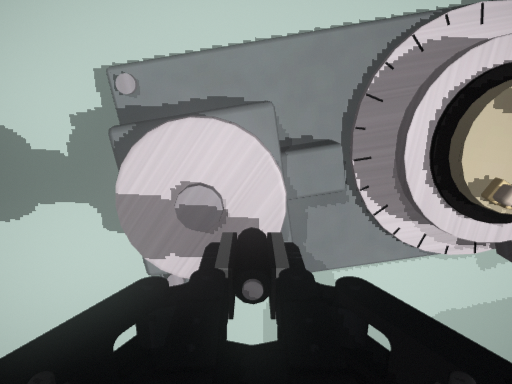

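Emit:
jog_arm:
  plan:
    - [[0, 0, 0, 0, 0, 0], [0, 0, 0, 0, 0, 0], [0, 0, 0, 0, 0, 0]]

```text
time_s: 17.3
position: [0.5639, -0.0306, 0.0875]
tool_rot: [[-1.0, -0.0, -0.005], [-0.0, 1.0, 0.002], [0.005, 0.002, -1.0]]
ft_force: [-6.6, 6.7, 13.0]
grip_width: 0.0147
```

```bash
python3 f.py; python3 -c "
import cv2,numpy as np
f=lambda n:cv2.resize(cv2.imread('pics/'+n)[225:255,270:305],(400,343),interpolation=cv2.INTER_CUBIC)
cv2.imwrite('pics/cmp.png',np.hstack([f('s11.png'),f('s12.png')]))
a=cv2.imread('pics/s12.png').astype(int);
for n in ('s9','s10','s11'): 
  b=cv2.imread('pics/%s.png'%n).astype(int); print(n,abs(a-b)[205:255,255:315].mean())
"
```

```text
[ 0.5639 -0.0306  0.0875] ang 54.1 r 0.0323 Ft -9.258424640960072 Fr 1.5183016287608837 [-6.6  6.7 13. ] [ 0.99  1.04 -0.02]
s9 3.3445555555555555
s10 2.2936666666666667
s11 0.7095555555555556
```

View pics/cmp.png

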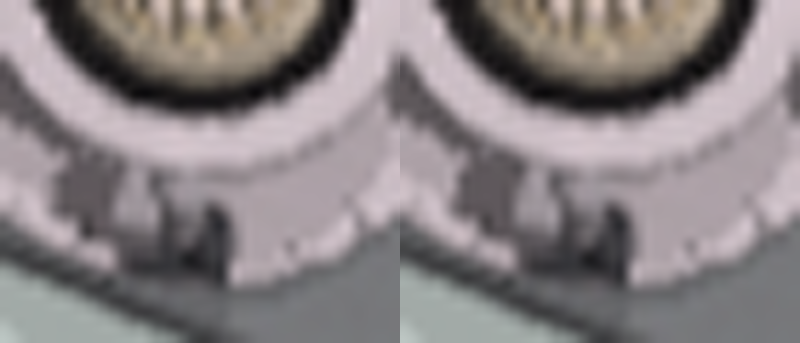

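Emit:
jog_arm:
  plan:
    - [[-0.051, -0.048, 0, 0, 0, 0], [0, 0, 0, 0, 0, 0], [0, 0, 0, 0, 0, 0], [0, 0, 0, 0, 0, 0]]

```text
time_s: 17.7
position: [0.5657, -0.032, 0.0875]
tool_rot: [[-1.0, -0.001, -0.005], [-0.001, 1.0, 0.003], [0.005, 0.003, -1.0]]
ft_force: [-7.3, 8.0, 13.9]
grip_width: 0.0141
```

```bash
python3 f.py
```

```text
[ 0.5657 -0.032   0.0875] ang 50.0 r 0.0323 Ft -10.775922891342246 Fr 1.4654738674391203 [-7.3  8.  13.9] [ 1.45  1.19 -0.02]
```

Emit:
jog_arm:
  plan:
    - [[0, 0, 0, 0, 0, 0], [0, 0, 0, 0, 0, 0], [0, 0, 0, 0, 0, 0], [0, 0, 0, 0, 0, 0], [0, 0, 0, 0, 0, 0], [0, 0, 0, 0, 0, 0]]
  grip: 1

```text
time_s: 18.3
position: [0.5678, -0.0344, 0.0872]
tool_rot: [[-1.0, 0.0, -0.0], [0.0, 1.0, -0.0], [0.0, -0.0, -1.0]]
ft_force: [0.3, -0.2, -0.1]
grip_width: 0.0851
```

Emit:
jog_arm:
  plan:
    - [[0, 0, -0.7, 0, 0, 0], [0, 0, -0.8, 0, 0, 0], [0, 0, -0.8, 0, 0, 0], [0, 0, 0, 0, 0, 0], [0, 0, 0, 0, 0, 0]]

```text
time_s: 18.8
position: [0.5678, -0.0343, 0.1795]
tool_rot: [[-1.0, 0.0, 0.001], [0.0, 1.0, -0.0], [-0.001, -0.0, -1.0]]
ft_force: [0.4, -0.9, -0.7]
grip_width: 0.085
```

Run:
```python
from h import *
im,d=shot('scene','s13.png'); w,d=shot('wrist','w13.png')
cv2.imwrite('pics/s13c.png',cv2.resize(im[165:285,190:350,::-1],None,fx=5,fy=5,interpolation=cv2.INTER_CUBIC))
print(env.observe()['position'],env.observe()['ft_force'])
b=cv2.imread('pics/s12.png')[...,::-1].astype(int); print(abs(im.astype(int)-b)[215:255,265:315].mean())
```

```text
[ 0.56734916 -0.03421075  0.17823069] [0.0336082  0.35931208 0.20694059]
1.325
```

View pics/s13c.png

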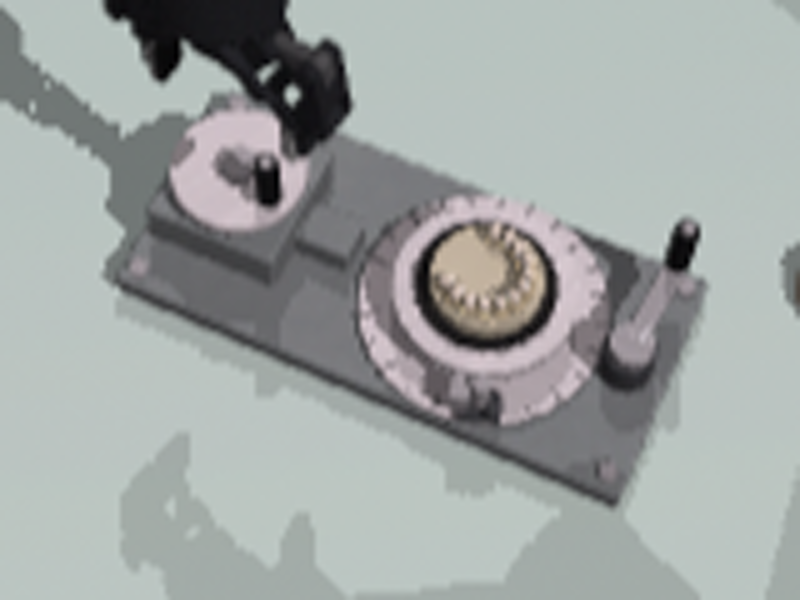

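View pics/w13.png

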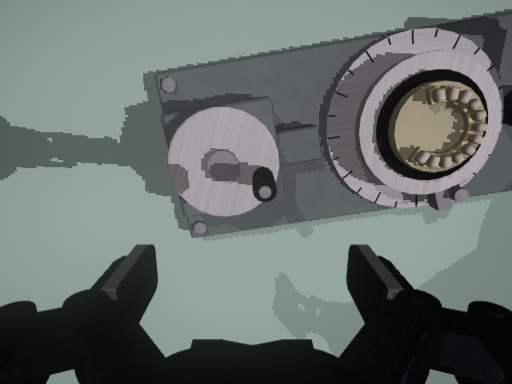

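Emit:
jog_arm:
  plan:
    - [[0.45, 0.84, 0, 0, 0, 0], [0.45, 0.84, 0, 0, 0, 0], [0.45, 0.84, 0, 0, 0, 0], [0.45, 0.84, 0, 0, 0, 0], [0.45, 0.84, 0, 0, 0, 0], [0.45, 0.84, 0, 0, 0, 0], [0.44, 0.84, 0, 0, 0, 0], [0, 0, 0, 0, 0, 0], [0, 0, 0, 0, 0, 0], [0, 0, 0, 0, 0, 0]]

```text
time_s: 19.9
position: [0.4426, 0.2003, 0.1788]
tool_rot: [[-1.0, 0.001, -0.001], [0.001, 1.0, -0.0], [0.001, -0.0, -1.0]]
ft_force: [-0.4, -0.6, 0.4]
grip_width: 0.0857
```

Run:
```python
from h import *
w,d=shot('wrist','w14.png'); print(env.observe()['position'])
for q in ['lever_grip','lever']:
  for x in spotter.trace('wrist',q)[:2]: print(q,x['score'],x['rect'])
```

```text
[0.44277309 0.2001246  0.1788841 ]
lever_grip 0.78 [241.2, 177.3, 263.7, 207.9]
lever_grip 0.52 [1.8, 153.8, 291.2, 330.1]
lever 0.64 [243.1, 180.2, 273.0, 264.5]
lever 0.26 [445.8, 283.8, 509.9, 310.3]
```

View pics/w14.png

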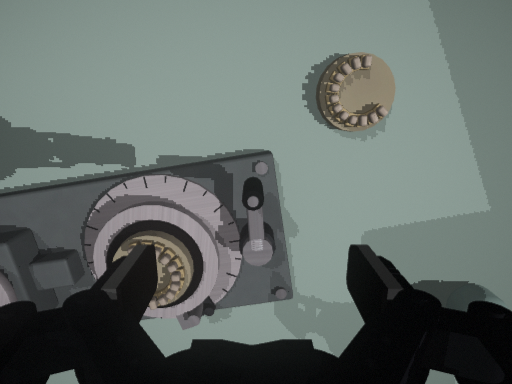

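Run:
```python
from h import *
f=lambda n,u,v,z:print(n,np.round(world('wrist',np.array(u*1.),np.array(v*1.),z=z),4))
f('post',253,201,.102);f('pivot',257,247,.057);f('spare',357,92,.026);f('dog',187,322,.052);f('pin',209,309,.059)
```

```text
post [0.4437 0.201  0.102 ]
pivot [0.5011 0.2047 0.057 ]
spare [0.3675 0.2928 0.026 ]
dog [0.5841 0.136  0.052 ]
pin [0.5642 0.1593 0.059 ]
```

Emit:
jog_arm:
  plan:
    - [[0, 0.02, 0.8, 0, 0, 0], [0, 0, 0.8, 0, 0, 0], [0, 0, 0.8, 0, 0, 0], [0, 0, 0.4, 0, 0, 0], [0, 0, 0, 0, 0, 0], [0, 0, 0, 0, 0, 0]]

```text
time_s: 20.65
position: [0.4429, 0.2014, 0.0677]
tool_rot: [[-1.0, 0.001, 0.0], [0.001, 1.0, 0.0], [-0.0, 0.0, -1.0]]
ft_force: [-0.3, 0.3, 1.1]
grip_width: 0.0855
```

Emit:
jog_arm:
  plan:
    - [[0, 0, 0, 0, 0, 0], [0, 0, 0, 0, 0, 0], [0, 0, 0, 0, 0, 0], [0, 0, 0, 0, 0, 0], [0, 0, 0, 0, 0, 0], [0, 0, 0, 0, 0, 0], [0, 0, 0, 0, 0, 0]]
  grip: -1
  squeeze: 50

```text
time_s: 21.35
position: [0.4424, 0.2017, 0.0676]
tool_rot: [[-1.0, 0.0, 0.0], [0.0, 1.0, -0.0], [-0.0, -0.0, -1.0]]
ft_force: [-2.1, -1.0, 5.0]
grip_width: 0.0147
```

Run:
```python
from h import *
p=env.observe()['position'][:2]; print(p,env.observe()['ft_force'])
P=np.array([.5035,.2060]); d=p-P; a=np.rad2deg(np.arctan2(d[1],d[0])); print(np.hypot(*d),a%360)
print('1.3 at',188.7-74.5)
rows(a,-7.5,9,.062)
```

```text
[0.44238331 0.20172887] [-2.14479722 -1.04327859  4.97130451]
0.061265747022588496 183.99760805750924
1.3 at 114.19999999999999
[[np.float64(0.001), np.float64(0.203), 0, 0, 0, 0], [np.float64(-0.026), np.float64(0.201), 0, 0, 0, 0], [np.float64(-0.052), np.float64(0.196), 0, 0, 0, 0], [np.float64(-0.077), np.float64(0.188), 0, 0, 0, 0], [np.float64(-0.101), np.float64(0.176), 0, 0, 0, 0], [np.float64(-0.123), np.float64(0.161), 0, 0, 0, 0], [np.float64(-0.143), np.float64(0.144), 0, 0, 0, 0], [np.float64(-0.16), np.float64(0.124), 0, 0, 0, 0], [np.float64(-0.175), np.float64(0.102), 0, 0, 0, 0]]
```

Emit:
jog_arm:
  plan:
    - [[0.001, 0.203, 0, 0, 0, 0], [-0.026, 0.201, 0, 0, 0, 0], [-0.052, 0.196, 0, 0, 0, 0], [-0.077, 0.188, 0, 0, 0, 0], [0, 0, 0, 0, 0, 0]]

```text
time_s: 21.85
position: [0.4496, 0.2344, 0.0675]
tool_rot: [[-1.0, -0.0, 0.002], [-0.0, 1.0, 0.001], [-0.002, 0.001, -1.0]]
ft_force: [2.7, 1.1, 5.1]
grip_width: 0.0148
```

Emit:
jog_arm:
  plan:
    - [[-0.101, 0.176, 0, 0, 0, 0], [-0.123, 0.161, 0, 0, 0, 0], [-0.143, 0.144, 0, 0, 0, 0], [0, 0, 0, 0, 0, 0]]

```text
time_s: 22.25
position: [0.4645, 0.2528, 0.0675]
tool_rot: [[-1.0, 0.0, 0.002], [0.0, 1.0, 0.0], [-0.002, 0.0, -1.0]]
ft_force: [4.8, -1.4, 3.9]
grip_width: 0.0148
```

Emit:
jog_arm:
  plan:
    - [[-0.16, 0.124, 0, 0, 0, 0], [0, 0, 0, 0, 0, 0]]

```text
time_s: 22.45
position: [0.4708, 0.2575, 0.0675]
tool_rot: [[-1.0, 0.0, 0.002], [0.0, 1.0, -0.0], [-0.002, -0.0, -1.0]]
ft_force: [3.4, -1.8, 4.7]
grip_width: 0.0151
```

Emit:
jog_arm:
  plan:
    - [[-0.087, 0.053, 0, 0, 0, 0], [0, 0, 0, 0, 0, 0]]

```text
time_s: 22.65
position: [0.4738, 0.2593, 0.0675]
tool_rot: [[-1.0, 0.0, 0.001], [0.0, 1.0, -0.001], [-0.001, -0.001, -1.0]]
ft_force: [2.4, -4.6, 5.6]
grip_width: 0.0146
```

```bash
cat > g.py <<'E'
from h import *
o=env.observe();p=o['position'][:2];P=np.array([.5035,.2060]); d=p-P; a=np.rad2deg(np.arctan2(d[1],d[0]));print(p,np.hypot(*d),a,'lever',np.deg2rad(188.7-a),o['ft_force'])
E
python3 g.py
```

```text
[0.47376708 0.25926793] 0.06100425426028179 119.16924003808067 lever 1.213540692749339 [ 2.36689909 -4.58546908  5.56204262]
```

Emit:
jog_arm:
  plan:
    - [[-0.09, 0.045, 0, 0, 0, 0], [0, 0, 0, 0, 0, 0]]

```text
time_s: 22.85
position: [0.4772, 0.261, 0.0675]
tool_rot: [[-1.0, 0.0, 0.001], [0.0, 1.0, -0.001], [-0.001, -0.001, -1.0]]
ft_force: [1.4, -3.4, 6.5]
grip_width: 0.0147
```

Emit:
jog_arm:
  plan:
    - [[-0.06, 0.027, 0, 0, 0, 0], [0, 0, 0, 0, 0, 0]]

```text
time_s: 23.05
position: [0.4786, 0.2618, 0.0674]
tool_rot: [[-1.0, 0.0, -0.002], [0.0, 1.0, -0.002], [0.002, -0.002, -1.0]]
ft_force: [-3.1, -7.3, 9.0]
grip_width: 0.0146
```

```bash
python3 g.py
```

```text
[0.47864909 0.26176897] 0.061055266387081586 114.01796936558851 lever 1.3034473266457498 [-3.09496339 -7.2966286   8.9540101 ]
```

Force is rising at the expected end angle; one small push more, then release.

Emit:
jog_arm:
  plan:
    - [[-0.06, 0.025, 0, 0, 0, 0], [0, 0, 0, 0, 0, 0], [0, 0, 0, 0, 0, 0], [0, 0, 0, 0, 0, 0]]

```text
time_s: 23.45
position: [0.479, 0.262, 0.0672]
tool_rot: [[-1.0, -0.0, -0.006], [-0.0, 1.0, -0.003], [0.006, -0.003, -1.0]]
ft_force: [-9.6, -9.4, 12.6]
grip_width: 0.0147
```

```bash
python3 g.py
```

```text
[0.4790437  0.26201409] 0.061120285467953804 113.5865503363107 lever 1.3109770091624056 [-9.6064417  -9.38130652 12.55748717]
```

Emit:
jog_arm:
  plan:
    - [[0, 0, 0, 0, 0, 0], [0, 0, 0, 0, 0, 0], [0, 0, 0, 0, 0, 0], [0, 0, 0, 0, 0, 0], [0, 0, 0, 0, 0, 0]]
  grip: 0

```text
time_s: 23.95
position: [0.4814, 0.2636, 0.0671]
tool_rot: [[-1.0, 0.0, -0.0], [0.0, 1.0, 0.0], [0.0, 0.0, -1.0]]
ft_force: [-0.5, 0.3, -0.3]
grip_width: 0.0427
```

Emit:
jog_arm:
  plan:
    - [[0, 0, -0.8, 0, 0, 0], [0, 0, -0.8, 0, 0, 0], [0, 0, -0.8, 0, 0, 0], [0, 0, -0.8, 0, 0, 0], [0.6, 0, -0.4, 0, 0, 0], [0.8, 0, 0, 0, 0, 0], [0.6, 0, 0, 0, 0, 0], [0, 0, 0, 0, 0, 0], [0, 0, 0, 0, 0, 0], [0, 0, 0, 0, 0, 0]]

```text
time_s: 24.95
position: [0.4023, 0.2635, 0.2113]
tool_rot: [[-1.0, 0.001, 0.0], [0.001, 1.0, 0.0], [-0.0, 0.0, -1.0]]
ft_force: [-0.8, 0.5, -0.1]
grip_width: 0.043
```

Run:
```python
from h import *
im,d=shot('scene','s15.png'); w,d=shot('wrist','w15.png')
cv2.imwrite('pics/s15c.png',cv2.resize(im[165:285,190:350,::-1],None,fx=5,fy=5,interpolation=cv2.INTER_CUBIC))
print(env.observe()['position'],env.observe()['ft_force'],env.observe()['time_s'])
```

```text
[0.40220686 0.26343802 0.21107801] [-0.2063922   0.95560783  0.55025657] 25.05
```

View pics/s15c.png

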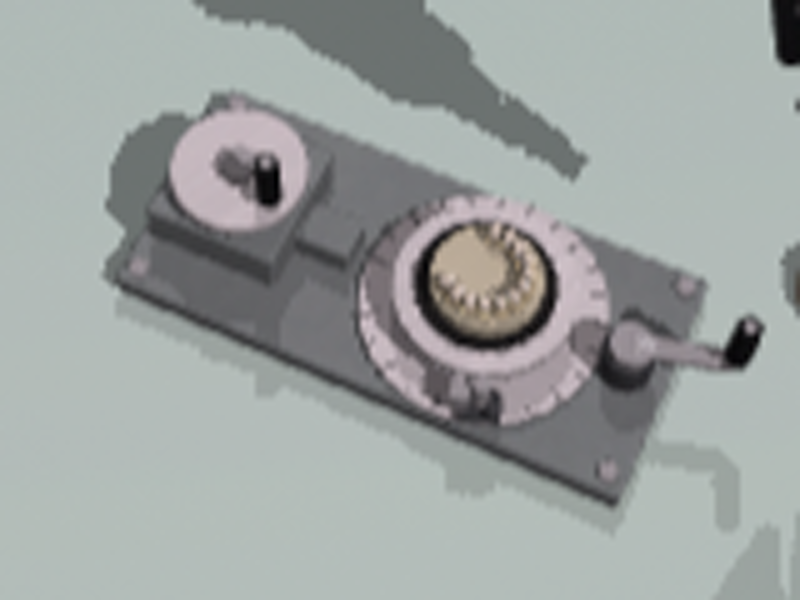

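View pics/w15.png

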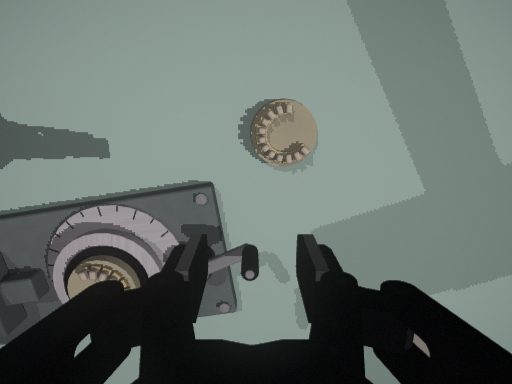

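```bash
python3 -c "
from h import *
p=world('scene',190+np.array(745)/5.,165+np.array(325)/5.,z=.102);print(p)
print(close_job())"
```

```text
[0.47689729 0.25940176 0.102     ]
the job is handed in; nothing more can be done
None
```

I wound the crank about 2.7 turns clockwise until the dog bore on the stop pin. Then I let go, swung the clamp lever to its solid end, backed the arm clear and handed in at about 25 s of the 72 s allowed.

**Crank:** My last force reading along the handle's path was 10.8 N, within the 8–14 N range. The last pictures show the turntable not moving with the dog against the pin. One thing disagreed: the force rose by only about 0.8 N per mm at the gripper, not the stated 3 N per mm. I don't know why; flex in the drive and gripper is one possibility. I could not measure the force on the stop itself, so I went by the handle force.

**Lever:** It went solid at about 1.30–1.31 rad by the gripper's position, with about 13 N of push. In the last scene picture the post was still in the home position, within about 4 mm of where I left it.

**Surroundings:** The gripper is open and clear of the unit, with wrist forces near zero. I went nowhere near the palette, tray or jar. The spare model showed in the last wrist picture, standing where it had been, but I did not measure the bystanders again before handing in.

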